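Rock a hard drive into a sprung test dock

ROBOT

A 6-joint arm with a two-finger parallel gripper is mounted at the origin on the work surface; the furniture and walls round the work are solid. World frame = base frame: x ahead of the robot, y to its left, z up, the work surface at z = 0. Lengths are in m, angles in rad, forces in N, time in s.
With the tool pointing down it reaches from about 0.4 to 0.925 m from the base axis. Payload 3.4 kg.
Tool frame: the origin (TCP) lies between the finger pads; the fingertips stand ahead of it and the grasp point (between the pads) is the TCP (manip.finger_overhang is the z of the fingertips in the tool frame, in m); z points along the fingers, y is the line along which they close (so a half turn about z gives the same grasp; the last joint's range is limited). The gripper opens to 85 mm and grips with 20 to 120 N. Pads are 22 mm wide; open, the fingers measure 114 mm over their backs; the gripper's body (76 mm by 85 mm) begins 54 mm behind the grasp point. The pads swing forward as they close: fully open they stand 13 mm farther back than shut.
Start: joints at [1.081, 0.307, 1.506, -0, 1.328, -0.073], TCP at [0.233, 0.526, 0.226] pointing down, gripper open.
Joint ranges: [-3.12, 3.12], [-1.05, 2.28], [0.14, 2.33], [-1.42, 4.57], [0.1, 2.73], [-2.68, 2.68]. Speed limits (rad/s): [2.57, 2.57, 3.14, 3.14, 3.14, 3.14].

INTERFACE

Orientations are given as [roll, pitch, yaw] about the fixed x, y, z axes, in that order (R = Rz(yaw) Ry(pitch) Rx(roll)).
In Python, from rig import manip gives the robot as it stands.
- The arm moves only by the tool servo_tool, never from a script. Its argument "rows" is text: rows parted by semicolons, each of 6 numbers parted by spaces: the shift along the world's x, y, z normalised to -1 to 1, where 1 is 0.3 m, then the turn, a rotation vector about the world's x, y, z normalised to -1 to 1, where 1 is 180 degrees. A call has 1 to 20 rows; each row is the pose to reach, as a shift and turn from the pose commanded when the call began, turning the shorter way round; what a row does not reach only later rows make up. A row lasts 1/12 s, in which the tool goes at most 41.7 mm and 7.16 degrees, less where a joint would pass 70% of its speed; a pose out of reach is approached as far as the arm can. A call with a number of a shift or a turn outside -1 to 1 is refused whole. A call with a gripper value outside its range is refused whole. "jaw" is the closure, from -1 (fully open) to 1 (shut), so that 0 is half open, set as the call begins (left out, the last holds). The fingers move at their own pace and stop on an object; the grip force is fixed at half the most. Time passes only in rows, so rows that repeat a pose let the fingers close. It gives the time, the measured TCP pose, the force, the opening and the grip force at its end, in the units of the state.
- manip.observe(): the state, without advancing time (a new reading comes with each control period).
- manip.read_camera(name): name is "side" or "top"; returns a dict with "color" (400x640x3 uint8, blue, green, red), "mtx" (3x3 intrinsics, pixels), "view" (4x4, takes a point from world to camera coordinates). Camera axes: x right, y up, looking along -z (the intrinsics and any distortion apply to the point x, -y, -z); pixel columns grow to the right and rows downward; lengths in m; the calibration is good to about 2 mm. A picture is of the moment at which its call begins. There is no depth.
- manip.hand_in(): hands the job in; it is judged then, once.
The state is a dict: "t": time; "q": joint angles; "joint_velocities": joint speeds; "tau": joint torques, N m; "ee_pos": TCP position; "orientation": TCP orientation; "ft_force": force on the tool from outside, world axes, zero at the start; "moment": the same for the moment, N m; "grip_width": finger opening in m; "grip_force": force on a finger pad.
Only numpy, scipy, OpenCV 4.12 (cv2) and the standard library are available. Lean on these libraries where they do the work, as an engineer would, in place of code of your own. Each camera call takes 0.05 s, during which the arm holds its last target. There are 200 camera calls.

TASK

Load the hard drive, which lies loosely on the loading deck of the test dock, into the dock's bay: line it up along the fence, slide it nose first down into the bay and under the retaining bar, push it against the sprung contact block, and rock its tail down until the drive lies flat on the bay floor, held by the spring against the near wall. Push and press it gently, do not let it fall off the dock, and leave the memory stick, multimeter and tape roll where they are.

Things in the scene. Friction and masses are not known exactly. Their poses are not given: they have to be found in the camera images.
- dock: Drive test dock fixed to the table: black base plate 362 x 174 x 8 mm, grey loading deck, aluminium fence, open bay with grey side walls. Origin: at table height below the near wall's edge between deck and bay, mid-width of the bay. x = the way the drive goes in (deck to bay), y left, z up. Deck: x -160 to 0, y -92 to +52, top z 22. Dimensions in mm in this frame, here and below.
- fence_mid (a point): Middle of the fence's top (x -80, y 58, z 42 in the dock's frame; axes as the dock's). The fence runs straight along the deck's left side, x -160 to 0, inner face at y +52, 12 mm thick.
- bay_seat (a point): Point on the bay floor where the centre of the drive's underside must end: x 73.5, y 0, z 8 in the dock's frame, axes as the dock's. The bay floor (z 8) is 14 mm below the deck; side walls' inner faces at y +-53, tops z 32; the right wall has a flared mouth reaching back over the deck to x -20.
- rim_mid (a point): Middle of the top edge of the near wall between deck and bay (x 0, y 0, z 22 in the dock's frame); the edge is rounded 3 mm and level with the deck.
- bar_mid (a point): Top middle of the aluminium retaining bar that crosses the bay (x 145, y 0, z 45 in the dock's frame): bar x 138 to 152, underside z 39. The drive's nose goes under it.
- contact_block (a joint): Travel (m) of the sprung white block at the bay's far end, toward the dock's +x: 0 free (face at x 141, so the bay is then shorter than the drive), 0.017 end stop (face x 158). Block top z 32. Spring: 4 N at 0, 7 N at 0.006 (drive seated), 12.5 N at 0.017. The drive's tail clears the rim at about 0.010; once inside, the spring holds the tail against the near wall.
- hard_drive: Grey metal hard drive, 102 x 147 x 26 mm (x, y, z), 0.36 to 0.58 kg, too wide to grasp. Origin: centre of underside; y is its long axis, z up. Starts flat on the deck, long axis within 0.15 rad of the dock's x, some 15 to 35 mm off its place at the fence. It tips nose down when its middle passes the rim; the tail rises up to 14 mm, then sinks to deck height as it goes in.
- ram_stick: Bystander: green memory module 31 x 133 x 4 mm lying on the table; origin centre of underside.
- multimeter: Bystander: yellow hand multimeter 66 x 134 x 44 mm lying on the table; origin centre of underside.
- tape_roll: Bystander: roll of tape, 66 mm across, 19 mm high; origin centre of underside.
Not all that is in view belongs to the job. Leave any black or blue look-alike of the hard_drive alone.

How it is judged:
By the outcome, as a careful person would: the job done as asked, in the order asked, and still so for the second after the job is handed in, with the robot touching nothing.
It also fails if it takes over 58 s, if anything falls off the work surface, if the arm or the gripper's body presses on something with over 40 N, if the wrist force passes 120 N, or if a joint passes its speed limit or range.

## Working session

There is one attempt and no reset: what is moved stays moved. The work goes in short steps, Python scripts to look and compute and a tool call to move; the robot and the scene stay as the last step left them, time stands still between calls to the robot, and variables do not carry over. Pictures are saved under pics/ and viewed, at most 10 in all, crops included, and the job is handed in when it is done.

Besides the shell and the picture viewer there is one more tool, called after "Request:" in YAML: its name, and indented under it one key for each argument. servo_tool: Moves the arm, as the interface text tells. Its arguments: {"type":"object","properties":{"rows":{"type":"string"},"jaw":{"type":"number"}},"required":["rows"]}

```bash
mkdir -p pics; ls; python3 - <<'E'
from rig import manip
import cv2,numpy as np
for n in("side","top"):
    c=manip.read_camera(n); cv2.imwrite(f"pics/{n}0.png",c["color"]); np.savez(f"{n}.npz",mtx=c["mtx"],view=c["view"]); print(n,c.keys(),c["mtx"].round(1).tolist(),c["view"].round(3).tolist())
print(manip.finger_overhang,manip.observe())
E
```

```text
pics
side dict_keys(['color', 'mtx', 'view']) [[438.0, 0.0, 320.0], [0.0, 438.0, 209.3], [0.0, 0.0, 1.0]] [[0.998, -0.064, 0.02, -0.555], [0.019, 0.563, 0.826, -0.119], [-0.064, -0.824, 0.563, -1.196], [0.0, 0.0, 0.0, 1.0]]
top dict_keys(['color', 'mtx', 'view']) [[474.9, 0.0, 317.2], [0.0, 474.9, 194.9], [0.0, 0.0, 1.0]] [[-0.028, -1.0, 0.009, 0.139], [0.989, -0.027, 0.145, -0.57], [-0.145, 0.014, 0.989, -1.133], [0.0, 0.0, 0.0, 1.0]]
0.019 {'t': 0.1, 'q': array([ 1.08052591e+00,  3.07505584e-01,  1.50755503e+00, -9.56387752e-06,
        1.32840458e+00, -7.35073440e-02]), 'joint_velocities': array([ 0.00114057, -0.00268141, -0.00433788,  0.0015867 ,  0.00033222,
        0.00092501]), 'tau': array([ 1.04328883e-03, -4.58531892e+01, -2.52608925e+01,  3.97195561e-05,
        5.64523929e-03, -4.34523201e-05]), 'ee_pos': array([0.2324868 , 0.52519922, 0.2252643 ]), 'orientation': array([-3.13972449e+00, -1.28266298e-04,  2.72483177e+00]), 'ft_force': array([-0.11901172, -0.57201315,  0.0879936 ]), 'moment': array([ 0.02518409,  0.00695174, -0.01640177]), 'grip_force': 0.0, 'grip_width': 0.08536393698568691}
```

View pics/side0.png

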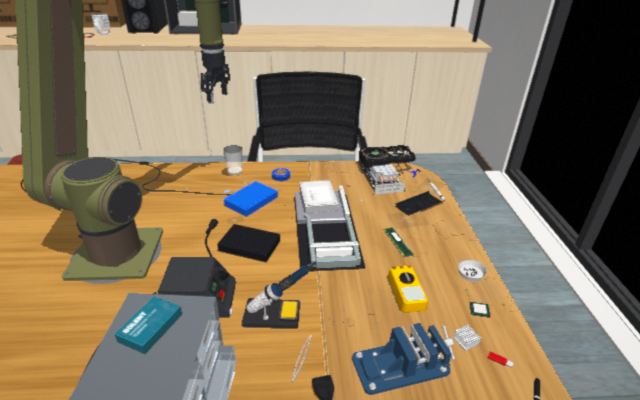

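View pics/top0.png

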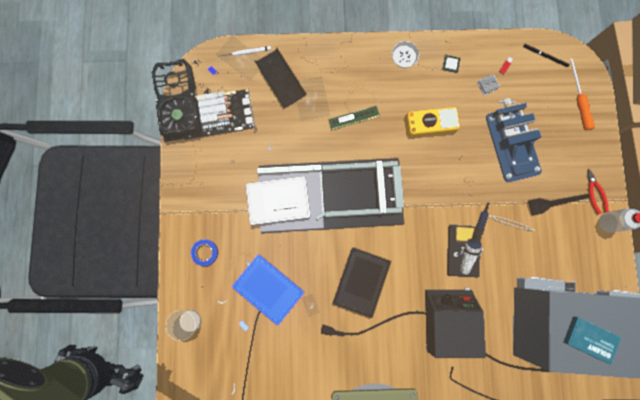

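Side view: the dock is at about (330,225), with a light grey drive on its deck at (320,195). Top view candidates for the drive:
- Light grey on the deck, at (280,200).
- Blue look-alike at (268,289).
- Black look-alike at (361,282).

I choose the grey one on the deck and will check it in a crop.

```bash
python3 - <<'E'
import cv2
a=cv2.imread("pics/top0.png")[145:245,235:415]; cv2.imwrite("pics/c1.png",cv2.resize(a,None,fx=4.4,fy=4.4,interpolation=cv2.INTER_CUBIC))
a=cv2.imread("pics/side0.png")[170:280,280:380]; cv2.imwrite("pics/c2.png",cv2.resize(a,None,fx=5.4,fy=5.4,interpolation=cv2.INTER_CUBIC))
E
```

```text
(no output)
```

View pics/c1.png

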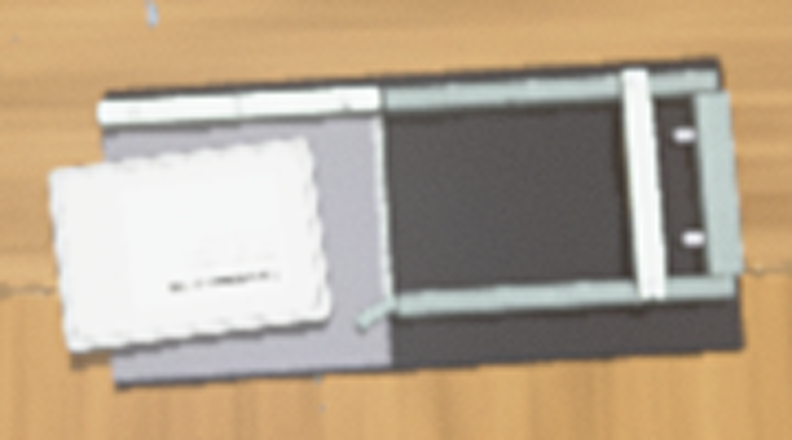

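View pics/c2.png

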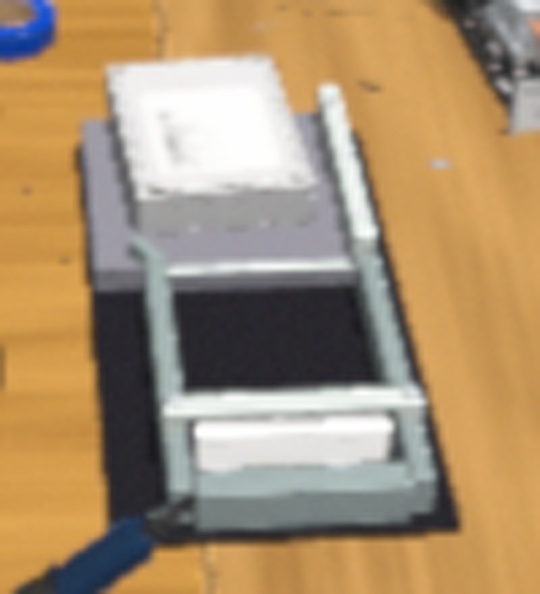

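Top crop: the grey drive on the deck has top corners at about (50,170), (309,140), (328,320) and (70,352). The fence is along the upper side, and the bay and bar are to the right. Side crop: drive corners are at (107,65), (270,57), (317,190) and (137,197). It is the grey drive, with clear space to the fence. Next I fit the poses.

```bash
cat > h.py <<'E'
import numpy as np,cv2
from scipy.optimize import least_squares
C={n:np.load(n+".npz") for n in("side","top")}
def proj(n,P):
    P=np.atleast_2d(P); v=C[n]["view"]; q=P@v[:3,:3].T+v[:3,3]; q=q*[1,-1,-1]
    p=q@C[n]["mtx"].T; return p[:,:2]/p[:,2:]
def pix(n,uv,s,o): return (np.array(uv)+.5)/s-.5+o
def tf(p,L): # p=x,y,yaw ; L mm
    c,s=np.cos(p[2]),np.sin(p[2]); L=np.array(L)/1000.
    return np.c_[p[0]+c*L[:,0]-s*L[:,1],p[1]+s*L[:,0]+c*L[:,1],L[:,2]]
def fit(obs,x0):
    f=lambda p:np.concatenate([(proj(n,tf(p,L))-uv).ravel() for n,L,uv in obs])
    r=least_squares(f,x0,loss="soft_l1"); return r.x,r.fun.reshape(-1,2)
def inv(d,w): # world->dock mm
    c,s=np.cos(d[2]),np.sin(d[2]); a=np.array(w)[:2]-d[:2]; return 1000*np.array([c*a[0]+s*a[1],-s*a[0]+c*a[1]])
E
python3 - <<'E'
from h import *
T=lambda uv:pix("top",uv,4.4,[235,145]); S=lambda uv:pix("side",uv,5.4,[280,170])
tl=[[-160,64,42],[-160,52,42],[0,52,42],[0,64,42],[0,-92,22],[-160,-92,22]]
tp=T([[98,100],[99,125],[380,112],[379,88],[391,366],[116,384]])
sl=[[-160,52,42],[-160,64,42],[0,52,42],[0,64,42],[0,-92,22],[-160,-92,22]]
sp=S([[318,90],[337,87],[353,240],[377,238],[95,273],[82,122]])
for o in([("top",tl,tp),("side",sl,sp)],[("top",tl,tp)],[("side",sl,sp)]):
    d,r=fit(o,[.6,.1,-1.57]); print("dock",d.round(4),r.round(1).tolist())
    if len(o)==2:np.save("dock.npy",d); D=d
dl=[[-73.5,51,48],[73.5,51,48],[73.5,-51,48],[-73.5,-51,48]]
dt=T([[50,170],[309,140],[328,320],[70,352]]); ds=S([[107,65],[270,57],[317,190],[137,197]])
o=[("top",dl,dt),("side",[dl[3],dl[0],dl[1],dl[2]],ds)]
for q in(o,o[:1],o[1:]):
    p,r=fit(q,D.tolist()); print("drive",p.round(4),"in dock",inv(D,p).round(1),p[2]-D[2],r.round(1).tolist())
E
```

```text
dock [ 0.5857  0.1093 -1.5431] [[0.3, 0.8], [0.2, -0.2], [0.7, -0.6], [0.6, 0.1], [1.3, -0.0], [-0.5, -0.5], [-0.1, -1.5], [0.0, -1.1], [0.2, -1.6], [-0.2, -1.4], [-0.3, -0.4], [-0.2, -0.9]]
dock [ 0.5854  0.1104 -1.5443] [[-0.2, 0.8], [-0.2, -0.1], [0.2, -0.5], [0.2, 0.2], [0.8, 0.1], [-1.0, -0.5]]
dock [ 0.5852  0.1029 -1.5478] [[0.2, -0.5], [0.3, -0.0], [0.3, -0.3], [-0.2, -0.1], [-0.5, 0.7], [-0.1, 0.1]]
drive [ 0.5626  0.22   -1.4779] in dock [-111.3  -20. ] 0.06519011246265882 [[0.1, 0.1], [0.5, -0.1], [1.1, -0.2], [-0.3, -0.2], [-0.3, -0.6], [0.1, -1.1], [-0.2, -1.5], [-0.1, -0.4]]
drive [ 0.5624  0.2209 -1.4786] in dock [-112.2  -20.2] 0.06457035326246174 [[-0.2, 0.2], [0.2, 0.0], [0.8, -0.1], [-0.6, -0.1]]
drive [ 0.5628  0.2148 -1.4819] in dock [-106.1  -20. ] 0.06118869031815222 [[-0.1, 0.1], [0.4, -0.2], [-0.1, -0.5], [-0.1, 0.5]]
```

Request:
servo_tool:
  rows: "0.1 -0.1 0 0 0 0.02; 0.2 -0.25 0 0 0 0.05; 0.35 -0.4 0 0 0 0.08; 0.5 -0.55 0 0 0 0.1; 0.62 -0.7 0 0 0 0.12; 0.72 -0.83 0 0 0 0.13; 0.8 -0.93 -0.05 0 0 0.141; 0.85 -1 -0.15 0 0 0.141; 0.85 -1 -0.25 0 0 0.141; 0.85 -1 -0.33 0 0 0.141; 0.85 -1 -0.4 0 0 0.141; 0.85 -1 -0.4 0 0 0.141; 0.85 -1 -0.4 0 0 0.141"
  jaw: -1

```text
t: 1.18
ee_pos: [0.4859, 0.2245, 0.1039]
orientation: [-3.14, -0.006, -3.117]
ft_force: [0.3, 0.2, 0.7]
grip_width: 0.0856
grip_force: 0.0
```

```bash
python3 - <<'E'
from rig import manip
import cv2,numpy as np
from h import *
o=manip.observe(); print(manip.finger_overhang,o["ee_pos"],o["orientation"],inv(np.load("dock.npy"),o["ee_pos"]))
c=manip.read_camera("side")["color"]; print(proj("side",o["ee_pos"]))
u,v=proj("side",o["ee_pos"])[0].astype(int)
cv2.imwrite("pics/s1.png",cv2.resize(c[v-70:v+50,u-60:u+80],None,fx=4,fy=4,interpolation=cv2.INTER_CUBIC))
for z in(-.006,-.019,-.032):print(z,(proj("side",o["ee_pos"]+[0,0,z])[0]-[u-60,v-70])*4)
E
```

```text
0.019 [0.48588759 0.2244605  0.10393123] [-3.13974081 -0.00644453 -3.11738247] [-117.91354522  -96.58082245]
[[293.30651361 176.02383089]]
-0.006 [241.33835467 286.82887487]
-0.019 [241.57976531 301.30392191]
-0.032 [241.81860129 315.62459244]
```

View pics/s1.png

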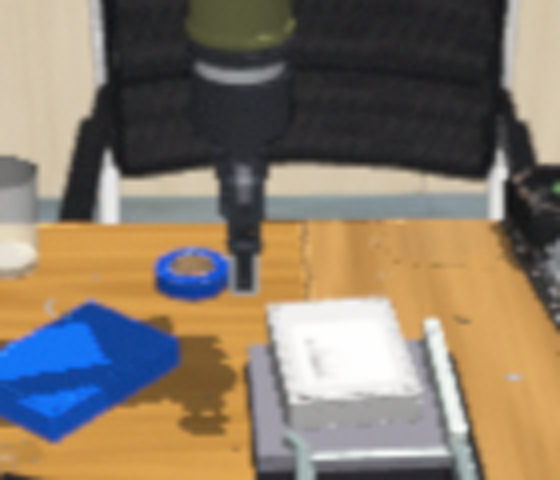

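The gripper is open at crop (245,290) in the narrow profile, beside the drive and clear of the blue tape roll at (190,270). I'll check the fingertip height by projection.

```bash
python3 - <<'E'
from rig import manip
import cv2,numpy as np
from h import *
e=manip.observe()["ee_pos"]; print(e)
u,v=293,176
for dy in(-.05,0,.05):
  for z in(.06,.03,0,-.006,-.019):print(dy,z,((proj("side",e+[0,dy,z])[0]-[u-60,v-70])*4).round(0))
v=np.linalg.inv(C["side"]["view"]);print(v[:3,3])
c=manip.read_camera("side")["color"]; a=c[120:200,255:335]; b=manip.read_camera("top")["color"]
U=proj("top",e)[0].astype(int);print(U); b=b[U[1]-40:U[1]+40,U[0]-40:U[0]+40]
cv2.imwrite("pics/s2.png",cv2.resize(np.hstack([a,b]),None,fx=5,fy=5,interpolation=cv2.INTER_NEAREST))
for dy in(-.05,0,.05):print((proj("top",e+[0,dy,0])[0]-U+40)*5+[400,0])
E
```

```text
[0.48732671 0.22572219 0.10586731]
-0.05 0.06 [243. 240.]
-0.05 0.03 [243. 275.]
-0.05 0 [244. 310.]
-0.05 -0.006 [244. 317.]
-0.05 -0.019 [244. 332.]
0 0.06 [242. 208.]
0 0.03 [242. 243.]
0 0 [243. 277.]
0 -0.006 [243. 284.]
0 -0.019 [243. 298.]
0.05 0.06 [241. 178.]
0.05 0.03 [242. 212.]
0.05 0 [242. 246.]
0.05 -0.006 [242. 252.]
0.05 -0.019 [242. 267.]
[ 0.48005705 -0.95435911  0.7820309 ]
[274 229]
[709.70884268 197.88382497]
[601.3457294  200.88832397]
[492.84892228 203.89652979]
```

View pics/s2.png

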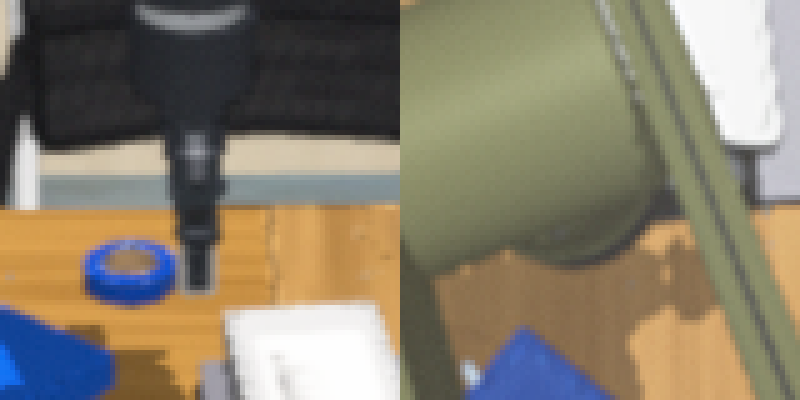

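Request:
servo_tool:
  rows: "0.017 -0.023 -0.05 0 0 0; 0.017 -0.023 -0.1 0 0 0; 0.017 -0.023 -0.15 0 0 0; 0.017 -0.023 -0.18 0 0 0; 0.017 -0.023 -0.2 0 0 0; 0.017 -0.023 -0.21 0 0 0; 0.017 -0.023 -0.22 0 0 0; 0.017 -0.023 -0.22 0 0 0"

```text
t: 2.0
ee_pos: [0.4931, 0.2192, 0.0404]
orientation: [3.141, 0.001, -3.115]
ft_force: [-0.0, -0.1, 0.3]
grip_width: 0.0856
grip_force: 0.0
```

Request:
servo_tool:
  rows: "0 0 -0.007 0 0 0; 0 0 -0.014 0 0 0; 0 0 -0.017 0 0 0; 0 0 -0.017 0 0 0"

```text
t: 2.33
ee_pos: [0.4929, 0.2188, 0.0349]
orientation: [-3.142, -0.0, -3.116]
ft_force: [-0.5, -0.5, -0.7]
grip_width: 0.0852
grip_force: 0.0
```

Request:
servo_tool:
  rows: "0 0 -0.01 0 0 0; 0 0 -0.018 0 0 0; 0 0 -0.018 0 0 0; 0 0 -0.018 0 0 0"

```text
t: 2.67
ee_pos: [0.4927, 0.2187, 0.0293]
orientation: [-3.141, -0.001, -3.116]
ft_force: [0.0, -0.4, 0.5]
grip_width: 0.0852
grip_force: 0.0
```

Request:
servo_tool:
  rows: "0 0 -0.01 0 0 0; 0 0 -0.01 0 0 0; 0 0 -0.01 0 0 0"

```text
t: 2.92
ee_pos: [0.4927, 0.2188, 0.0264]
orientation: [-3.141, -0.0, -3.115]
ft_force: [0.3, -0.3, -0.4]
grip_width: 0.0854
grip_force: 0.0
```

Request:
servo_tool:
  rows: "0 0 -0.01 0 0 0; 0 0 -0.014 0 0 0; 0 0 -0.014 0 0 0"

```text
t: 3.17
ee_pos: [0.4926, 0.2188, 0.0221]
orientation: [-3.141, -0.001, -3.115]
ft_force: [-0.4, -0.4, -0.3]
grip_width: 0.0857
grip_force: 0.0
```

Request:
servo_tool:
  rows: "0 0 -0.01 0 0 0; 0 0 -0.014 0 0 0; 0 0 -0.014 0 0 0"

```text
t: 3.42
ee_pos: [0.4927, 0.2187, 0.0178]
orientation: [-3.141, -0.001, -3.115]
ft_force: [0.3, -0.9, 1.0]
grip_width: 0.0853
grip_force: 0.0
```

```bash
python3 - <<'E'
from rig import manip
import cv2,numpy as np
from h import *
o=manip.observe();e=o["ee_pos"]; print(o["t"],e,o["ft_force"],inv(np.load("dock.npy"),e))
a=manip.read_camera("side")["color"][150:250,270:370]
cv2.imwrite("pics/s3.png",cv2.resize(a,None,fx=6,fy=6,interpolation=cv2.INTER_CUBIC))
for dy in(-.057,-.043):
  for z in(.02,0):print(dy,z,((proj("side",e+[0,dy,z])[0]-[270,150])*6).round(0))
E
```

```text
3.4167 [0.49265948 0.21874625 0.01782304] [ 0.34053402 -0.88542051  0.96077988] [-112.0141556   -89.96959716]
-0.057 0.02 [157. 330.]
-0.057 0 [157. 363.]
-0.043 0.02 [156. 315.]
-0.043 0 [157. 347.]
```

View pics/s3.png

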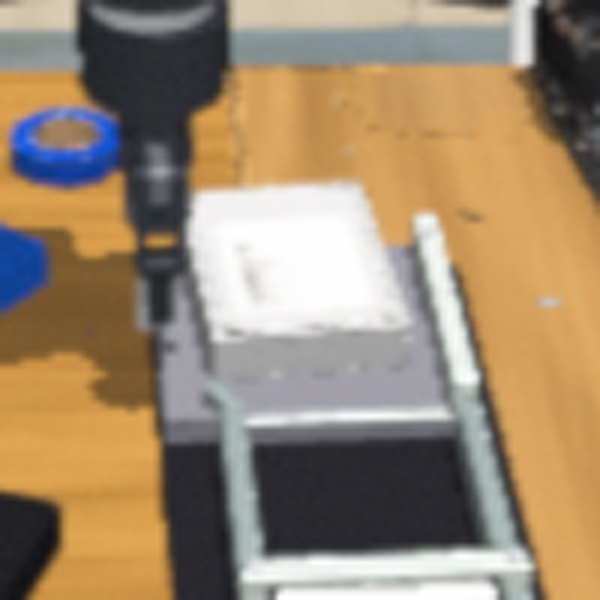

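Crop: the fingertip is at (155,325), over the deck's right edge and just right of the drive, at about z 0.035. I'll lower slightly and push toward the fence.

Request:
servo_tool:
  rows: "0 0 -0.01 0 0 0; 0.01 0 -0.017 0 0 0; 0.02 0 -0.017 0 0 0; 0.03 0 -0.017 0 0 0; 0.04 0.001 -0.017 0 0 0; 0.047 0.001 -0.017 0 0 0; 0.054 0.001 -0.017 0 0 0; 0.061 0.002 -0.017 0 0 0; 0.068 0.002 -0.017 0 0 0; 0.075 0.002 -0.017 0 0 0; 0.082 0.002 -0.017 0 0 0; 0.087 0.002 -0.017 0 0 0; 0.087 0.002 -0.017 0 0 0"

```text
t: 4.55
ee_pos: [0.5197, 0.2194, 0.0131]
orientation: [3.142, 0.001, -3.116]
ft_force: [-1.1, -0.3, -1.0]
grip_width: 0.0853
grip_force: 0.7
```

```bash
cat >> h.py <<'E'
def seg(n,pts): # white drive top quad corners by brightness, inside region near pts
    from rig import manip
    im=manip.read_camera(n)["color"]; return im
E
python3 - <<'E'
from rig import manip
import cv2,numpy as np
from h import *
o=manip.observe();e=o["ee_pos"];D=np.load("dock.npy"); print(o["t"],e,o["ft_force"],inv(D,e))
a=manip.read_camera("side")["color"][160:240,275:355];b=manip.read_camera("top")["color"][150:230,240:320]
cv2.imwrite("pics/s4.png",cv2.resize(np.hstack([a,b]),None,fx=5,fy=5,interpolation=cv2.INTER_CUBIC))
E
```

```text
4.55 [0.51968784 0.21943042 0.01313801] [-1.05691777 -0.29718838 -0.99065213] [-111.95041603  -62.93265462]
```

View pics/s4.png

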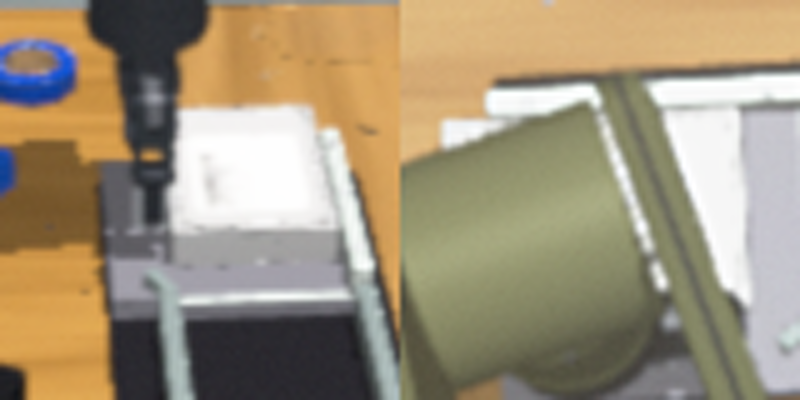

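The drive is now nearly straight: the left half shows its front-left corner at about (330,228) against the fence at (345,235). I continue gently until the force rises.

Request:
servo_tool:
  rows: "0.004 0 0 0 0 0; 0.008 0 0 0 0 0; 0.01 0 0 0 0 0; 0.01 0 0 0 0 0"

```text
t: 4.98
ee_pos: [0.5213, 0.2194, 0.0132]
orientation: [-3.141, -0.001, -3.115]
ft_force: [-4.8, 0.1, 3.8]
grip_width: 0.0852
grip_force: 2.5
```

Request:
servo_tool:
  rows: "0.003 0 0 0 0 0; 0.006 0 0 0 0 0; 0.006 0 0 0 0 0"

```text
t: 5.23
ee_pos: [0.523, 0.2194, 0.0133]
orientation: [-3.141, -0.001, -3.115]
ft_force: [-5.7, 0.3, 2.9]
grip_width: 0.0854
grip_force: 2.6
```

Request:
servo_tool:
  rows: "0.003 0 0 0 0 0; 0.007 0 0 0 0 0; 0.007 0 0 0 0 0; 0.007 0 0 0 0 0"

```text
t: 5.57
ee_pos: [0.5229, 0.2193, 0.0131]
orientation: [-3.141, -0.005, -3.116]
ft_force: [-8.2, 1.2, 6.0]
grip_width: 0.0852
grip_force: 4.5
```

```bash
python3 - <<'E'
from rig import manip
import cv2,numpy as np
from h import *
o=manip.observe();e=o["ee_pos"];D=np.load("dock.npy"); print(o["t"],e,o["ft_force"],inv(D,e))
a=manip.read_camera("side")["color"][165:225,290:360]
cv2.imwrite("pics/s5.png",cv2.resize(a,None,fx=8,fy=8,interpolation=cv2.INTER_CUBIC))
E
```

```text
5.5667 [0.5229091  0.21926576 0.01311386] [-8.18878076  1.1879278   5.97814088] [-111.69671412  -59.71717425]
```

View pics/s5.png

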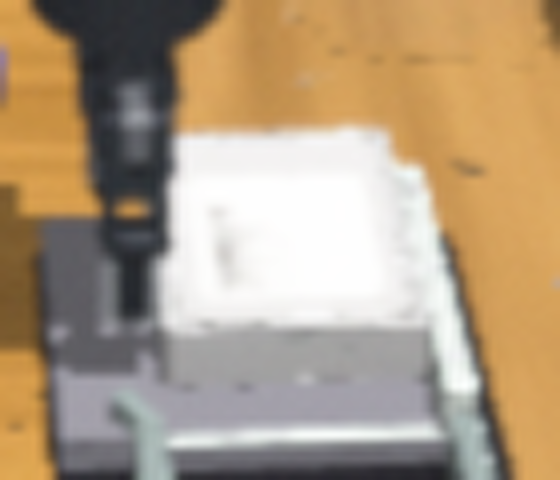

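The drive now lies parallel and flush with the fence, and the force rises against it. I back off, lift and turn the gripper so its fingers span the tail.

Request:
servo_tool:
  rows: "-0.03 0 0.005 0 0 0; -0.07 0 0.02 0 0 0; -0.08 0 0.1 0 0 0; -0.08 0 0.2 0 0 0; -0.06 0 0.3 0 0 -0.03; 0 0.02 0.33 0 0 -0.07; 0.06 0.04 0.33 0 0 -0.11; 0.12 0.06 0.33 0 0 -0.15; 0.16 0.08 0.33 0 0 -0.19; 0.19 0.1 0.33 0 0 -0.23; 0.195 0.1 0.33 0 0 -0.27; 0.195 0.1 0.33 0 0 -0.31; 0.195 0.1 0.33 0 0 -0.35; 0.195 0.1 0.33 0 0 -0.39; 0.195 0.1 0.33 0 0 -0.43; 0.195 0.1 0.33 0 0 -0.47; 0.195 0.1 0.3 0 0 -0.5; 0.195 0.1 0.28 0 0 -0.5; 0.195 0.1 0.28 0 0 -0.5"

```text
t: 7.2
ee_pos: [0.5836, 0.2492, 0.0961]
orientation: [-3.141, 0.001, 1.6]
ft_force: [-0.5, -1.1, -0.2]
grip_width: 0.0853
grip_force: 0.0
```

Request:
servo_tool:
  rows: "0 0 0 0 0 0; 0 0 0 0 0 0; 0 0 0 0 0 0; 0 0 0 0 0 0"
  jaw: -0.18

```text
t: 7.53
ee_pos: [0.5847, 0.2496, 0.0975]
orientation: [3.141, -0.0, 1.598]
ft_force: [0.5, -0.4, 0.4]
grip_width: 0.0503
grip_force: 0.0
```

Request:
servo_tool:
  rows: "0 0 -0.04 0 0 0; 0 0 -0.07 0 0 0; 0 0 -0.085 0 0 0; 0 0 -0.085 0 0 0"

```text
t: 7.87
ee_pos: [0.5828, 0.2489, 0.0693]
orientation: [-3.138, 0.001, 1.597]
ft_force: [-1.1, 0.4, -0.3]
grip_width: 0.0506
grip_force: 0.0
```

Request:
servo_tool:
  rows: "0 0 -0.01 0 0 0; 0 0 -0.02 0 0 0; 0 0 -0.02 0 0 0"

```text
t: 8.12
ee_pos: [0.5842, 0.2494, 0.065]
orientation: [-3.141, 0.0, 1.597]
ft_force: [-0.7, -0.0, -0.8]
grip_width: 0.0505
grip_force: 0.0
```

Request:
servo_tool:
  rows: "0 0 -0.01 0 0 0; 0 0 -0.015 0 0 0; 0 0 -0.015 0 0 0"

```text
t: 8.37
ee_pos: [0.5843, 0.2494, 0.0609]
orientation: [-3.141, 0.0, 1.597]
ft_force: [-0.3, 0.6, -0.6]
grip_width: 0.0504
grip_force: 0.0
```

Request:
servo_tool:
  rows: "0 0 -0.007 0 0 0; 0 0 -0.012 0 0 0; 0 0 -0.012 0 0 0"

```text
t: 8.62
ee_pos: [0.5842, 0.2494, 0.0572]
orientation: [-3.141, 0.0, 1.597]
ft_force: [-0.4, 0.0, 0.4]
grip_width: 0.0502
grip_force: 0.0
```

Request:
servo_tool:
  rows: "0 0 -0.007 0 0 0; 0 0 -0.012 0 0 0; 0 0 -0.012 0 0 0"

```text
t: 8.87
ee_pos: [0.5841, 0.2494, 0.0535]
orientation: [-3.141, 0.0, 1.597]
ft_force: [-0.1, 0.9, 0.1]
grip_width: 0.0505
grip_force: 0.0
```

Request:
servo_tool:
  rows: "0 0 -0.007 0 0 0; 0 0 -0.01 0 0 0; 0 0 -0.01 0 0 0"

```text
t: 9.12
ee_pos: [0.5842, 0.2494, 0.0506]
orientation: [-3.141, 0.0, 1.597]
ft_force: [0.2, -0.2, 0.0]
grip_width: 0.0501
grip_force: 0.0
```

Request:
servo_tool:
  rows: "0 0 -0.007 0 0 0; 0 0 -0.01 0 0 0; 0 0 -0.01 0 0 0"

```text
t: 9.37
ee_pos: [0.5842, 0.2494, 0.0476]
orientation: [-3.141, 0.0, 1.597]
ft_force: [0.3, -0.3, 0.2]
grip_width: 0.0505
grip_force: 0.0
```

Request:
servo_tool:
  rows: "0 0 -0.007 0 0 0; 0 0 -0.01 0 0 0; 0 0 -0.01 0 0 0"

```text
t: 9.62
ee_pos: [0.5842, 0.2494, 0.0446]
orientation: [-3.141, 0.0, 1.597]
ft_force: [0.4, 0.2, 0.3]
grip_width: 0.0504
grip_force: 0.0
```

Request:
servo_tool:
  rows: "0 0 -0.007 0 0 0; 0 0 -0.01 0 0 0; 0 0 -0.01 0 0 0"

```text
t: 9.87
ee_pos: [0.5842, 0.2494, 0.0416]
orientation: [-3.141, 0.0, 1.597]
ft_force: [0.8, -1.0, -0.5]
grip_width: 0.0503
grip_force: 0.0
```

Request:
servo_tool:
  rows: "0 0 -0.007 0 0 0; 0 0 -0.01 0 0 0; 0 0 -0.01 0 0 0"

```text
t: 10.12
ee_pos: [0.5845, 0.2495, 0.0393]
orientation: [3.141, -0.0, 1.597]
ft_force: [-0.4, 0.3, 3.1]
grip_width: 0.0506
grip_force: 1.5
```

Request:
servo_tool:
  rows: "0 0 -0.007 0 0 0; 0 0 -0.01 0 0 0; 0 0 -0.01 0 0 0"

```text
t: 10.37
ee_pos: [0.5846, 0.2495, 0.0392]
orientation: [3.14, -0.0, 1.597]
ft_force: [-5.5, -1.5, 20.7]
grip_width: 0.0505
grip_force: 10.0
```

```bash
python3 - <<'E'
from rig import manip
import cv2,numpy as np
from h import *
o=manip.observe();e=o["ee_pos"];D=np.load("dock.npy"); print(o["t"],e,o["ft_force"],inv(D,e))
a=manip.read_camera("side")["color"][150:225,285:360]
b=manip.read_camera("top")["color"][150:225,235:320]
cv2.imwrite("pics/s6.png",cv2.resize(np.hstack([a,b]),None,fx=5,fy=5,interpolation=cv2.INTER_CUBIC))
E
```

```text
10.3667 [0.584569   0.24954252 0.03916138] [-5.4972581  -1.50769039 20.70238797] [-140.25626349    2.75662976]
```

Contact puts the fingertip at TCP + 8.7 mm at this opening. I lift and go behind the tail.

Request:
servo_tool:
  rows: "0 0 0.05 0 0 0; 0 0.02 0.1 0 0 0; -0.005 0.08 0.1 0 0 0; -0.01 0.16 0.1 0 0 0; -0.011 0.22 0.1 0 0 0; -0.011 0.24 0.05 0 0 0; -0.011 0.24 0 0 0 0; -0.011 0.24 -0.04 0 0 0; -0.011 0.24 -0.055 0 0 0; -0.011 0.24 -0.055 0 0 0"

```text
t: 11.3
ee_pos: [0.5798, 0.3206, 0.0175]
orientation: [-3.138, 0.002, 1.597]
ft_force: [-0.2, -0.1, -0.7]
grip_width: 0.0504
grip_force: 0.0
```

```bash
python3 - <<'E'
from rig import manip
import cv2,numpy as np
from h import *
o=manip.observe();e=o["ee_pos"];D=np.load("dock.npy"); print(o["t"],e,o["orientation"],o["ft_force"],inv(D,e))
a=manip.read_camera("side")["color"][150:225,285:360]
b=manip.read_camera("top")["color"][150:225,235:320]
cv2.imwrite("pics/s7.png",cv2.resize(np.hstack([a,b]),None,fx=5,fy=5,interpolation=cv2.INTER_CUBIC))
E
```

```text
11.3 [0.57978104 0.32056231 0.01750126] [-3.13814535e+00  1.61547849e-03  1.59670208e+00] [-0.22721924 -0.09444536 -0.6666037 ] [-2.11381323e+02 -6.49592966e-02]
```

Request:
servo_tool:
  rows: "0.0005 -0.0167 0 0 0 0; 0.001 -0.033 0 0 0 0; 0.0014 -0.045 0 0 0 0; 0.0016 -0.055 0 0 0 0; 0.002 -0.065 0 0 0 0; 0.0023 -0.08 0 0 0 0; 0.0027 -0.097 0 0 0 0; 0.0032 -0.114 0 0 0 0; 0.0037 -0.131 0 0 0 0; 0.0041 -0.148 0 0 0 0; 0.0046 -0.165 0 0 0 0; 0.005 -0.182 0 0 0 0; 0.0055 -0.199 0 0 0 0; 0.006 -0.216 0 0 0 0; 0.0065 -0.233 0 0 0 0; 0.007 -0.25 0 0 0 0; 0.0074 -0.267 0 0 0 0; 0.0079 -0.284 0 0 0 0; 0.0083 -0.3 0 0 0 0; 0.0083 -0.3 0 0 0 0"

```text
t: 13.07
ee_pos: [0.584, 0.2309, 0.0198]
orientation: [3.141, -0.0, 1.597]
ft_force: [0.4, 1.0, 2.3]
grip_width: 0.0504
grip_force: 1.0
```

```bash
cat > snap.py <<'E'
import sys
from rig import manip
import cv2,numpy as np
from h import *
o=manip.observe();e=o["ee_pos"];D=np.load("dock.npy"); print(o["t"],e,o["ft_force"],inv(D,e))
a=manip.read_camera("side")["color"][165:265,285:385]
b=manip.read_camera("top")["color"][150:250,235:415]
cv2.imwrite(sys.argv[1],cv2.resize(np.hstack([a,b]),(784,280),interpolation=cv2.INTER_CUBIC))
E
python3 snap.py pics/s8.png
```

```text
13.0667 [0.58400691 0.23085416 0.01983307] [0.43700893 1.00294591 2.31002261] [-121.5906062     1.67780378]
```

Request:
servo_tool:
  rows: "0.0004 -0.013 0 0 0 0; 0.0008 -0.027 0 0 0 0; 0.0011 -0.04 0 0 0 0; 0.0015 -0.053 0 0 0 0; 0.0018 -0.067 0 0 0 0; 0.0022 -0.08 0 0 0 0; 0.0025 -0.092 0 0 0 0; 0.0028 -0.103 0 0 0 0; 0.0031 -0.113 0 0 0 0; 0.0034 -0.123 0 0 0 0; 0.0037 -0.133 0 0 0 0; 0.004 -0.143 0 0 0 0; 0.0042 -0.153 0 0 0 0; 0.0045 -0.163 0 0 0 0; 0.0048 -0.173 0 0 0 0; 0.0051 -0.183 0 0 0 0; 0.0053 -0.193 0 0 0 0; 0.0055 -0.2 0 0 0 0; 0.0055 -0.2 0 0 0 0"

```text
t: 14.75
ee_pos: [0.5851, 0.1704, 0.0195]
orientation: [-3.141, 0.001, 1.597]
ft_force: [0.3, -0.6, 0.5]
grip_width: 0.0505
grip_force: 0.0
```

```bash
python3 snap.py pics/s9.png
```

```text
14.75 [0.5851281  0.17044074 0.01947936] [ 0.25108498 -0.64438375  0.45102051] [-61.16928521   1.1274227 ]
```

Request:
servo_tool:
  rows: "0.0003 -0.01 0 0 0 0; 0.0006 -0.02 0 0 0 0; 0.0008 -0.03 0 0 0 0; 0.0011 -0.04 0 0 0 0; 0.0014 -0.05 0 0 0 0; 0.0017 -0.06 0 0 0 0; 0.002 -0.07 0 0 0 0; 0.0022 -0.08 0 0 0 0; 0.0025 -0.09 0 0 0 0; 0.0028 -0.1 0 0 0 0; 0.003 -0.11 0 0 0 0; 0.0033 -0.12 0 0 0 0; 0.0033 -0.12 0 0 0 0"

```text
t: 15.93
ee_pos: [0.5863, 0.1346, 0.0195]
orientation: [3.142, 0.001, 1.597]
ft_force: [-0.0, 0.0, -0.0]
grip_width: 0.0504
grip_force: 0.1
```

```bash
python3 snap.py pics/s10.png
```

```text
15.9333 [0.58630001 0.13461372 0.0194786 ] [-0.03019574  0.03406498 -0.04776541] [-25.32356525   1.30784949]
```

Request:
servo_tool:
  rows: "0.0002 -0.007 0 0 0 0; 0.0004 -0.014 0 0 0 0; 0.0006 -0.02 0 0 0 0; 0.0006 -0.02 0 0 0 0"

```text
t: 16.37
ee_pos: [0.5864, 0.1292, 0.0193]
orientation: [-3.141, 0.0, 1.597]
ft_force: [-0.1, 0.9, -1.1]
grip_width: 0.0505
grip_force: 0.6
```

Request:
servo_tool:
  rows: "0.0002 -0.007 0 0 0 0; 0.0003 -0.01 0 0 0 0; 0.0003 -0.01 0 0 0 0"

```text
t: 16.62
ee_pos: [0.5863, 0.1273, 0.0193]
orientation: [-3.141, -0.001, 1.596]
ft_force: [-0.8, 5.6, -1.1]
grip_width: 0.0506
grip_force: 2.5
```

Request:
servo_tool:
  rows: "0.0002 -0.007 0 0 0 0; 0.0003 -0.01 0 0 0 0; 0.0003 -0.01 0 0 0 0"

```text
t: 16.87
ee_pos: [0.5863, 0.1248, 0.0192]
orientation: [-3.141, -0.002, 1.596]
ft_force: [0.8, 7.5, -2.3]
grip_width: 0.0502
grip_force: 3.3
```

Request:
servo_tool:
  rows: "0 0.012 0 0 0 0; 0 0.02 0.01 0 0 0; 0 0.02 0.03 0 0 0; 0 0.012 0.03 0 0 0; 0 0.005 0.03 0 0 0; 0 0 0.03 0 0 0; 0 -0.007 0.03 0 0 0; 0 -0.014 0.03 0 0 0; 0 -0.02 0.03 0 0 0; 0 -0.02 0.03 0 0 0"

```text
t: 17.7
ee_pos: [0.5876, 0.1197, 0.0288]
orientation: [3.139, -0.004, 1.596]
ft_force: [1.6, 9.2, -1.9]
grip_width: 0.0507
grip_force: 4.5
```

Request:
servo_tool:
  rows: "0 -0.005 0 0 0 0; 0 -0.01 0 0 0 0; 0 -0.01 0 0 0 0"

```text
t: 17.95
ee_pos: [0.5878, 0.1172, 0.0288]
orientation: [3.139, -0.005, 1.596]
ft_force: [0.5, 10.4, -1.2]
grip_width: 0.0504
grip_force: 5.3
```

Request:
servo_tool:
  rows: "0 -0.003 0 0 0 0; 0 -0.006 0 0 0 0; 0 -0.006 0 0 0 0"

```text
t: 18.2
ee_pos: [0.5878, 0.1159, 0.0288]
orientation: [3.139, -0.005, 1.596]
ft_force: [1.4, 10.9, -1.8]
grip_width: 0.0501
grip_force: 5.9
```

Request:
servo_tool:
  rows: "0 -0.004 0 0 0 0; 0 -0.005 -0.005 0 0 0; 0 -0.005 -0.012 0 0 0; 0 -0.005 -0.02 0 0 0; 0 -0.005 -0.028 0 0 0; 0 -0.005 -0.035 0 0 0; 0 -0.005 -0.035 0 0 0"

```text
t: 18.78
ee_pos: [0.5879, 0.1153, 0.0179]
orientation: [3.139, -0.006, 1.596]
ft_force: [1.4, 15.2, -2.1]
grip_width: 0.0504
grip_force: 7.4
```

```bash
python3 snap.py pics/s11.png
```

```text
18.7833 [0.58789086 0.11526364 0.01794378] [ 1.3998383  15.2061749  -2.09939553] [-5.93687599  2.36283692]
```

View pics/s11.png

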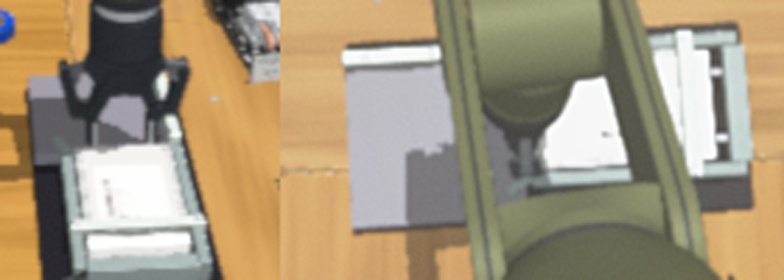

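The picture shows the drive in the bay, its nose under the bar (side half (140,225), top half (690,100)) and against the block. The fingers are at its tail. I back off a little to see whether the wall has caught the tail.

Request:
servo_tool:
  rows: "0 0.006 0 0 0 0; 0 0.012 0 0 0 0; 0 0.012 0 0 0 0"

```text
t: 19.13
ee_pos: [0.5875, 0.1166, 0.0179]
orientation: [3.14, -0.003, 1.597]
ft_force: [2.2, 8.3, -3.3]
grip_width: 0.0506
grip_force: 3.7
```

Request:
servo_tool:
  rows: "0 0.006 0 0 0 0; 0 0.012 0 0 0 0; 0 0.012 0 0 0 0"

```text
t: 19.38
ee_pos: [0.5866, 0.1191, 0.0178]
orientation: [3.142, -0.001, 1.597]
ft_force: [-0.2, 5.8, -2.9]
grip_width: 0.0503
grip_force: 2.8
```

Request:
servo_tool:
  rows: "0 0.006 0 0 0 0; 0 0.012 0 0 0 0; 0 0.012 0 0 0 0"

```text
t: 19.63
ee_pos: [0.5866, 0.1214, 0.018]
orientation: [-3.142, 0.001, 1.597]
ft_force: [0.6, -0.0, -0.6]
grip_width: 0.0505
grip_force: 0.0
```

Request:
servo_tool:
  rows: "0 0.02 0 0 0 0; 0 0.02 0.07 0 0 0; 0 0.02 0.14 0 0 0; 0 -0.05 0.14 0 0 0; 0 -0.12 0.14 0 0 0; 0 -0.133 0.12 0 0 0; 0 -0.133 0.09 0 0 0; 0 -0.133 0.067 0 0 0; 0 -0.133 0.057 0 0 0; 0 -0.133 0.057 0 0 0"

```text
t: 20.47
ee_pos: [0.5852, 0.0827, 0.0332]
orientation: [-3.138, -0.0, 1.598]
ft_force: [0.9, -0.4, 0.1]
grip_width: 0.0506
grip_force: 0.0
```

Request:
servo_tool:
  rows: "0 0 -0.007 0 0 0; 0 0 -0.014 0 0 0; 0 0 -0.02 0 0 0; 0 0 -0.02 0 0 0"

```text
t: 20.8
ee_pos: [0.5865, 0.0824, 0.0287]
orientation: [-3.141, -0.0, 1.597]
ft_force: [1.1, 0.7, 0.7]
grip_width: 0.0504
grip_force: 0.0
```

Request:
servo_tool:
  rows: "0 0 -0.005 0 0 0; 0 0 -0.01 0 0 0; 0 0 -0.01 0 0 0"

```text
t: 21.05
ee_pos: [0.5865, 0.082, 0.0258]
orientation: [-3.141, 0.0, 1.597]
ft_force: [-0.2, -0.3, 0.2]
grip_width: 0.0504
grip_force: 0.0
```

Request:
servo_tool:
  rows: "0 0 -0.003 0 0 0; 0 0 -0.006 0 0 0; 0 0 -0.006 0 0 0"

```text
t: 21.3
ee_pos: [0.5867, 0.0821, 0.0252]
orientation: [3.141, -0.0, 1.597]
ft_force: [-1.2, 0.6, 6.5]
grip_width: 0.0502
grip_force: 3.4
```

Contact came at tip z 34 mm, which is exactly the flat-drive height. I retreat and hand in.

Request:
servo_tool:
  rows: "0 0 0.03 0 0 0; 0 0 0.1 0 0 0; 0 0 0.2 0 0 0; 0 0 0.3 0 0 0; 0 0.03 0.4 0 0 0; 0 0.06 0.45 0 0 0; 0 0.06 0.45 0 0 0; 0 0.06 0.45 0 0 0; 0 0.06 0.45 0 0 0; 0 0.06 0.45 0 0 0"

```text
t: 22.13
ee_pos: [0.5852, 0.0996, 0.1576]
orientation: [-3.138, 0.0, 1.597]
ft_force: [0.2, -0.3, -0.6]
grip_width: 0.0503
grip_force: 0.0
```

```bash
python3 - <<'E'
from rig import manip
from h import *
D=np.load("dock.npy"); im=manip.read_camera("side")["color"].astype(int)
g=im.min(2)
# brightness profile along dock x at y=0, drive top z=34: expect bright from x~0 to 138
xs=np.arange(-30,140,5); P=tf(D,[[x,0,34] for x in xs]); p=proj("side",P).round().astype(int)
print([(int(x),int(g[v,u])) for x,(u,v) in zip(xs,p)])
print(manip.observe()["ee_pos"],manip.observe()["ft_force"]); print(manip.hand_in())
E
```

```text
[(-30, 160), (-25, 160), (-20, 160), (-15, 161), (-10, 157), (-5, 144), (0, 107), (5, 150), (10, 227), (15, 240), (20, 242), (25, 242), (30, 242), (35, 243), (40, 249), (45, 253), (50, 254), (55, 254), (60, 254), (65, 254), (70, 254), (75, 254), (80, 254), (85, 252), (90, 251), (95, 252), (100, 252), (105, 252), (110, 253), (115, 252), (120, 252), (125, 251), (130, 239), (135, 241)]
[0.58530294 0.09954051 0.1574913 ] [-0.78487516 -0.05201889  0.11899291]
the job is handed in; nothing more can be done
None
```

The drive is in the bay with its nose under the bar, its tail against the near wall, and lying flat by the touch check. I handed the job in at about 22 s, with the arm clear and the memory stick, multimeter and tape roll not touched.

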